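# Turn the paint tub's label to the front and serve it

### The job

Roll the edge of the big paint tub round on its turntable with a fingertip, pressing gently on its lid, until the label squarely faces the front of the slide (the end with the rubber bumpers). Then push the sled by its blue plate gently forward until it is fully home against the bumpers, with the label still facing front, and let go. Leave the glue bottle, paint jar and brush pot alone.

Things in the scene. Friction and masses are not known exactly. Their poses are not given: they have to be found in the camera images.
- station: Wooden serving slide fixed on the table, 290 mm long (x), 130 mm wide; guide strips up to 27 mm high. Origin on the table surface, under the tub's axis when the sled is fully back. x points to the FRONT, where a 40 mm high end stop with two rubber bumpers stands 176 to 190 mm from the origin; the base ends 100 mm behind it. z is up. Over 20 N on the slide, sled or tub is too much.
- sled (a joint): Position of the plywood sled along the slide, m: 0 fully back, growing towards the front (the station's +x); 0.090 is fully home against the bumpers. It stays where it is left; moving it takes about 6 to 8 N, and the stop is hard.
- tub (a joint): Angle of the white tub (94 mm diameter) about its upright axis, rad, counter-clockwise from above: 0 (or 6.283) when the label's middle faces the station's +x. The label is yellow with a red middle stripe; a yellow line on the blue lid, from the rim inwards, marks its middle. Turns either way through whole turns, takes about 0.05 N m, stays where left.
- axle (a point): Point on the tub's axis at the sled's deck, 30 mm above the table; moves with the sled; axes as the station's. The turntable's height is set by a screw, not measured: the flat lid's top lies 95 to 105 mm above this point (find it by touch) and yields downward about 1 mm per 4 N, up to 8 mm.
- lid_over (a point): Point on the tub's axis, fixed to the sled, 130 mm above the table: the lid's middling height, the true one is up to 5 mm off. The blue lid is 100 mm in diameter, too wide to grip; the grey turntable below is 106 mm. A shut fingertip pressed down with about 8 to 12 N some 34 mm from the axis and led round it carries the tub along; with much less it slips.
- push_plate (a point): Middle of the rear (robot-side) face of the blue upright push plate at the sled's back end, 75 mm above the table. The plate is 8 mm thick, 90 mm wide, its top edge 96 mm above the table; this face is 90 mm behind the tub's axis. 29 mm are free between plate and turntable. Push it towards the station's +x.
- glue_mid (a point): White glue bottle with orange cap, 56 mm in diameter, 140 mm high; the point is half-way up its axis. To be left alone.
- paint_mid (a point): Green paint jar with black cap, 60 mm in diameter, 85 mm high; the point is half-way up its axis. To be left alone.
- brushpot_mid (a point): White ceramic pot with four brushes, 70 mm in diameter, 90 mm high, 170 mm with the brushes; the point is on its axis, 45 mm up. To be left alone.

How it is judged:
By the outcome, as a careful person would: the job done as asked, in the order asked, and still so for the second after the job is handed in, with the robot touching nothing.
It also fails if it takes over 72 s, if anything falls off the work surface, if the arm or the gripper's body presses on something with over 40 N, if the wrist force passes 120 N, or if a joint passes its speed limit or range.

### The arm

A 7-joint arm with a two-finger parallel gripper is mounted at the origin on the work surface. World frame = base frame: x ahead of the robot, y to its left, z up, the work surface at z = 0. Lengths are in m, angles in degrees, forces in N, time in s.
With the tool pointing down it reaches from about 0.425 to 0.875 m from the base axis. Payload 4.7 kg.
Tool frame: the origin (TCP) lies midway between the tips of the shut fingers; the grasp point (between the pads) lies 19 mm behind it; y points along the fingers, x is the direction in which the jaws open and shut, and the axes are right-handed (so a half turn about y gives the same grasp; the last joint's range is limited). The gripper opens to 87 mm and grips with 3 to 60 N. Pads are 19 mm wide; open, the fingers measure 117 mm over their backs; the gripper's body (75 mm by 190 mm) begins 51 mm behind the grasp point.
Start: joints at [69.735, 18.392, -4.016, 83.108, 1.295, 78.541, -3.26], TCP at [0.234, -0.607, 0.223] pointing down, gripper open.
Joint ranges: [-163.93, 163.93], [-17.29, 119.83], [-79.2, 71.16], [3.27, 140.29], [-89.18, 269.18], [5.43, 117.66], [-154.24, 154.24]. Speed limits (degrees/s): [147.25, 147.25, 180, 180, 180, 180, 180].

### API

Orientations are given as [roll, pitch, yaw] about the fixed x, y, z axes, in that order (R = Rz(yaw) Ry(pitch) Rx(roll)).
In Python, from cell import env gives the robot as it stands.
- The arm moves only by the tool carry_out, never from a script. Its argument "targets" is a list of rows, each a list of 2 entries, a list of its own where there are three numbers: the shift along the tool's x, y, z in mm, then the turn, a rotation vector about the tool's x, y, z in degrees. A call has 1 to 12 rows; each row shifts and turns the commanded pose from where the row before left it, along the tool's axes as they then stand; what a row does not reach is not made up. A row lasts 1/10 s, in which the tool goes at most 50 mm and 8.59 degrees, less where a joint would pass 70% of its speed; a pose out of reach is approached as far as the arm can. A call with a gripper value outside its range is refused whole. "jaw" is the opening, from 0 (shut) to 1 (fully open), set as the call begins (left out, the last holds). The fingers move at their own pace and stop on an object; "squeeze" is the grip in N (left out, the last holds). Time passes only in rows, so rows that do not move let the fingers close. It gives the time, the measured TCP pose, the force and the opening at its end, in the units of the state.
- env.get_obs(): the state, without advancing time (a new reading comes with each control period).
- env.read_camera(name): name is "scene" or "top"; returns the picture (384x512x3 uint8, red, green, blue); there is no depth.
- env.get_calibration(name): a dict with "fx", "fy", "cx", "cy" (pixels), "R" (3x3) and "t" (3): a world point X has camera coordinates R X + t. Camera axes: x right, y down, z forward; pixel columns grow to the right and rows downward; lengths in m; the calibration is good to about 2 mm. A picture is of the moment at which its call begins. get_calibration takes no time and is no camera call.
- env.sign_off(): hands the job in, once; it reports no verdict.
Trained networks look in the newest picture that a camera, given by its name, has taken for a name from the list of things; names that differ only in an ending like _2 or _b are one class to them, and where a whole thing is asked for, a point or a joint stands for the part that bears it (a point fixed in the world has none). Each returns a list of dicts, best first, with "p" (0 to 1); they miss things now and then, are a little off and sometimes report something else, mostly with a low value. They report only what shows in the picture. A call takes as long as a camera call.
- env.outline_of(camera, label): "mask" (384x512 bool, what is visible of it) and "xy" ([column, row] in pixels, amid what is visible of it).
The state is a dict: "time_s": time; "qpos": joint angles; "joint_velocities": joint speeds; "effort": joint torques, N m; "tool_pos": TCP position; "tool_rot": TCP orientation; "force": force on the tool from outside, world axes, zero at the start; "wrist_torque": the same for the moment, N m; "grip_width": finger opening in m.
Only numpy, scipy, OpenCV 4.12 (cv2) and the standard library are available. Lean on these libraries where they do the work, as an engineer would, in place of code of your own. Each camera call takes 0.05 s, during which the arm holds its last target.

## Working session

There is one attempt and no reset: what is moved stays moved. The work goes in short steps, Python scripts to look and compute and a tool call to move; the robot and the scene stay as the last step left them, time stands still between calls to the robot, and variables do not carry over. Pictures are saved under pics/ and viewed, and the job is handed in when it is done.

Besides the shell and the picture viewer there is one more tool, called after "Request:" as name(argument=value, ...) on one line, values as JSON. carry_out: Moves the arm, as the interface text tells. Its arguments: {"type":"object","properties":{"targets":{"type":"array","items":{"type":"array"}},"jaw":{"type":"number"},"squeeze":{"type":"number"}},"required":["targets"]}

```bash
mkdir -p pics; python3 - <<'E'
from cell import env
import cv2,numpy as np
o=env.get_obs(); print({k:np.round(o[k],4).tolist() for k in o})
for n in("scene","top"):
    im=env.read_camera(n); cv2.imwrite(f"pics/{n}0.png",im[:,:,::-1]); c=env.get_calibration(n); print(n,{k:np.round(c[k],4).tolist() for k in c})
    for l in("tub","station","push_plate","glue_mid","paint_mid","brushpot_mid"):
        print(l,[(round(float(d["p"]),2),np.round(d["xy"],1).tolist(),int(d["mask"].sum())) for d in env.outline_of(n,l)[:2]])
E
```

```text
{'time_s': 0.0, 'qpos': [69.7351, 18.4395, -4.016, 83.1762, 1.2953, 78.5401, -3.2604], 'joint_velocities': [0.034, 0.0006, -0.0336, 0.0531, 0.0357, 0.01, 0.0382], 'effort': [-0.0001, -49.1282, -0.4041, -31.2525, -0.0639, 0.0437, 0.0002], 'tool_pos': [0.2335, -0.606, 0.2214], 'tool_rot': [-90.0059, 0.1105, -68.9252], 'force': [0.3874, -1.175, 0.1938], 'wrist_torque': [-0.0032, -0.0024, -0.0234], 'grip_width': 0.087}
scene {'fx': 479.6453, 'fy': 479.6453, 'cx': 249.448, 'cy': 194.8347, 'R': [[-0.8706, 0.4921, -0.0021], [0.3441, 0.6058, -0.7174], [-0.3517, -0.6252, -0.6967]], 't': [0.4692, -0.086, 1.3759]}
tub [(0.68, [223.1, 213.2], 2173), (0.56, [227.9, 217.3], 3719)]
station [(0.69, [214.6, 231.0], 6437)]
push_plate [(0.96, [226.1, 219.3], 3616)]
glue_mid [(0.88, [182.4, 152.4], 534)]
paint_mid []
brushpot_mid [(0.78, [204.5, 173.8], 954)]
top {'fx': 463.3821, 'fy': 463.3821, 'cx': 257.4127, 'cy': 187.2458, 'R': [[-0.0219, -0.9997, 0.0092], [-0.9927, 0.0206, -0.1188], [0.1186, -0.0117, -0.9929]], 't': [-0.025, 0.5577, 1.134]}
tub [(0.92, [255.8, 171.7], 1603)]
station [(0.65, [253.1, 169.3], 5757)]
push_plate [(0.95, [254.7, 179.1], 2793)]
glue_mid [(0.83, [365.0, 184.7], 546)]
paint_mid [(0.78, [203.1, 204.9], 488)]
brushpot_mid [(0.74, [316.6, 178.1], 760)]
```

```bash
python3 - <<'E'
import cv2
a=cv2.imread("pics/top0.png"); cv2.imwrite("pics/top0z.png",cv2.resize(a[70:270,130:400],None,fx=2.9,fy=2.9,interpolation=cv2.INTER_CUBIC))
a=cv2.imread("pics/scene0.png"); cv2.imwrite("pics/scene0z.png",cv2.resize(a[90:310,90:350],None,fx=2.7,fy=2.7,interpolation=cv2.INTER_CUBIC))
E
```

```text
(no output)
```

View pics/top0z.png

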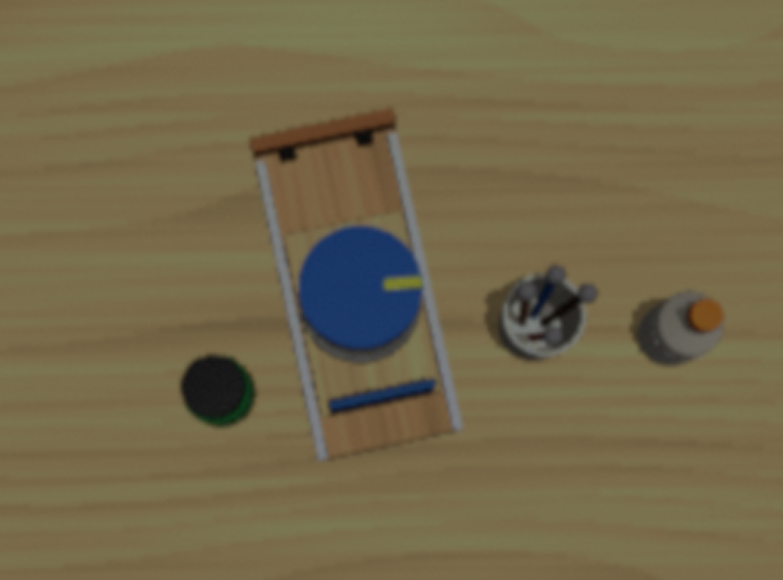

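View pics/scene0z.png

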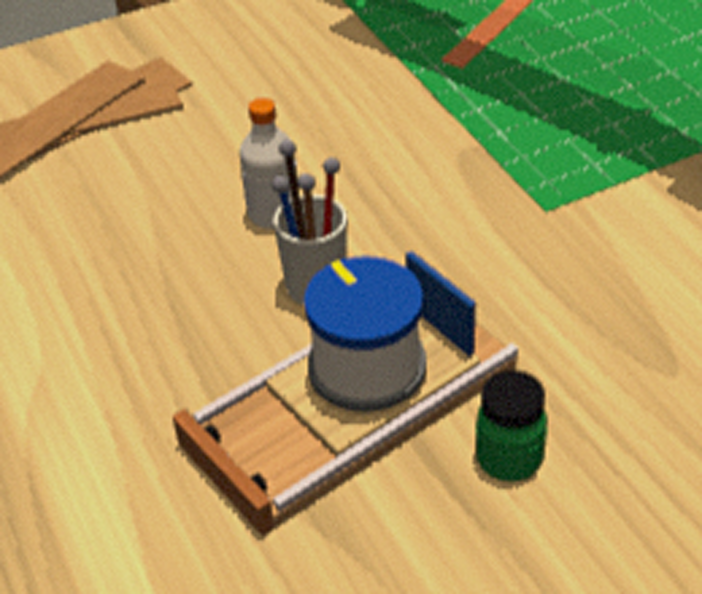

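```bash
cat > h.py <<'E'
import numpy as np,cv2
from cell import env
def unproj(n,px,z):
    c=env.get_calibration(n);R=np.array(c["R"]);t=np.array(c["t"])
    px=np.atleast_2d(px).astype(float)
    d=np.c_[(px[:,0]-c["cx"])/c["fx"],(px[:,1]-c["cy"])/c["fy"],np.ones(len(px))]@R
    C=-R.T@t
    return C+d*((z-C[2])/d[:,2])[:,None]
def proj(n,X):
    c=env.get_calibration(n);p=np.atleast_2d(X)@np.array(c["R"]).T+np.array(c["t"])
    return np.c_[p[:,0]/p[:,2]*c["fx"]+c["cx"],p[:,1]/p[:,2]*c["fy"]+c["cy"]]
def masks(im):
    h=cv2.cvtColor(im,cv2.COLOR_RGB2HSV)
    b=cv2.inRange(h,(100,130,40),(125,255,255)); y=cv2.inRange(h,(24,150,110),(36,255,255))
    return b,y
E
python3 - <<'E'
from h import *
for n in("top","scene"):
    im=cv2.imread(f"pics/{n}0.png")[:,:,::-1].copy()
    b,y=masks(im)
    for nm,m in(("blue",b),("yel",y)):
        k,l,s,c=cv2.connectedComponentsWithStats(m)
        for i in range(1,k):
            if s[i,4]>12: print(n,nm,s[i].tolist(),c[i].round(1).tolist(),np.round(unproj(n,c[i],.13)[0],4))
def z2(p):return np.array(p)/2.9+[130,70]
for nm,z,pts in(("L",.027,[(259,162),(323,460)]),("R",.027,[(393,134),(459,430)]),("stop top rear edge",.04,[(255,153),(396,124)]),("stopfront",.04,[(251,141),(392,110)]),("plate top rear?",.096,[(331,411),(434,387)])):
    u=unproj("top",z2(pts),z);d=u[1]-u[0];print(nm,u.round(4).tolist(),np.degrees(np.arctan2(d[1],d[0])))
E
```

```text
top blue [234, 149, 41, 41, 1282] [253.0, 169.1] [ 0.588  -0.0265  0.13  ]
top blue [244, 202, 35, 9, 106] [260.8, 206.1] [ 0.5017 -0.0426  0.13  ]
top blue [0, 258, 47, 32, 724] [19.4, 272.7] [0.3632 0.5037 0.13  ]
top yel [264, 166, 10, 3, 16] [268.0, 167.2] [ 0.5917 -0.0613  0.13  ]
scene blue [474, 0, 26, 26, 419] [485.3, 11.9] [-0.7275 -0.4309  0.13  ]
scene blue [459, 91, 14, 28, 154] [465.6, 105.9] [-0.1765 -0.02    0.13  ]
scene blue [194, 162, 6, 15, 34] [196.7, 169.5] [ 0.6023 -0.148   0.13  ]
scene blue [203, 184, 62, 37, 1526] [232.2, 202.2] [ 0.58  -0.006  0.13 ]
scene blue [447, 363, 44, 21, 488] [464.1, 376.3] [0.4377 0.5421 0.13  ]
scene yel [213, 186, 8, 9, 32] [216.4, 190.0] [ 0.5933 -0.0595  0.13  ]
L [[0.7188, 0.0576, 0.027], [0.4543, 0.0055, 0.027]] -168.8681033994021
R [[0.742, -0.0619, 0.027], [0.4776, -0.1128, 0.027]] -169.09598656344875
stop top rear edge [[0.7236, 0.0601, 0.04], [0.7473, -0.0643, 0.04]] -79.19104867961953
stopfront [[0.7345, 0.0635, 0.04], [0.7601, -0.0611, 0.04]] -78.37388226593903
plate top rear? [[0.4919, -0.0034, 0.096], [0.5097, -0.0881, 0.096]] -78.08009608985623
```

```bash
cat > fit.py <<'E'
from h import *
from scipy.optimize import minimize
import sys
S=4
def target(n,im,roi):
    x0,y0,x1,y1=roi
    c=cv2.resize(im[y0:y1,x0:x1],None,fx=S,fy=S,interpolation=cv2.INTER_CUBIC)
    h=cv2.cvtColor(c,cv2.COLOR_RGB2HSV)
    b=cv2.inRange(h,(98,110,25),(128,255,255))|cv2.inRange(h,(22,150,90),(36,255,255))*0
    return b
T=np.linspace(0,2*np.pi,60)
def shapes(ax,ay,yaw,zl):
    d=np.array([np.cos(yaw),np.sin(yaw)]);e=np.array([-d[1],d[0]]);A=np.array([ax,ay])
    lid=np.array([[ax+.05*np.cos(t),ay+.05*np.sin(t),z] for t in T for z in(zl,zl-.012)])
    pl=np.array([[*(A+d*x+e*y),z] for x in(-.09,-.082) for y in(-.045,.045) for z in(.096,.034)])
    return lid,pl
def render(n,p,roi,shape):
    m=np.zeros(shape,np.uint8)
    for s in shapes(*p):
        q=((proj(n,s)-np.array(roi[:2])+.5)*S-.5)
        cv2.fillConvexPoly(m,cv2.convexHull((q*16).astype(np.int32)),255,shift=4)
    return m
def fit(n,im,p0,fixz=True,roi=None):
    if roi is None:
        q=proj(n,np.vstack(shapes(*p0)));a=(q.min(0)-8).astype(int);b=(q.max(0)+8).astype(int);roi=(a[0],a[1],b[0],b[1])
    t=target(n,im,roi)
    # fill yellow line inside lid
    t=cv2.morphologyEx(t,cv2.MORPH_CLOSE,np.ones((17,17),np.uint8))
    tb=cv2.GaussianBlur(t,(0,0),3).astype(float)
    sc=np.array([.005,.005,.05,.003])
    def f(u):
        p=np.array(p0)+u*sc
        r=cv2.GaussianBlur(render(n,p,roi,t.shape),(0,0),3).astype(float)
        return np.mean((r-tb)**2)+ (u[3]/2)**2*(1e3 if fixz else 1)
    r=minimize(f,np.zeros(4),method="Nelder-Mead",options=dict(initial_simplex=np.vstack([np.zeros(4),np.eye(4)]),maxiter=400))
    p=np.array(p0)+r.x*sc
    ov=np.dstack([t,render(n,p,roi,t.shape),0*t])
    return p,r.fun,ov
E
python3 - <<'E'
from fit import *
for n in("top","scene"):
    im=cv2.imread(f"pics/{n}0.png")[:,:,::-1].copy()
    p,f,ov=fit(n,im,[.588,-.027,np.radians(11.3),.13],fixz=False)
    print(n,p.round(4),np.degrees(p[2]),f); cv2.imwrite(f"pics/ov_{n}.png",ov)
    A=p[:2];d=np.array([np.cos(p[2]),np.sin(p[2])]);e=np.array([-d[1],d[0]])
    _,y=masks(im); ys=np.argwhere(y)[:,::-1]; u=unproj(n,ys,p[3])[:,:2]-A; u=u[np.hypot(*u.T)<.055].mean(0)
    print("label angle",np.degrees(np.arctan2(u@e,u@d)),np.hypot(*u))
    pts=[(.7236,.0601),(.7473,-.0643)]
    if n=="top": print("stop rear dist",[(np.array(q)-A)@d for q in pts],[(np.array(q)-A)@e for q in pts])
E
```

```text
top [ 0.5918 -0.0282  0.1867  0.1095] 10.698551873378436 1196.7499828418809
label angle -95.14253001439232 0.034025455310417035
stop rear dist [np.float64(0.14591225725653265), np.float64(0.14610645428562172)] [np.float64(0.06226298094900638), np.float64(-0.06437434485785788)]
scene [ 0.5919 -0.0248  0.1968  0.1283] 11.273770521582371 566.0447367275067
label angle -100.24802588007528 0.03636840338529306
```

```bash
python3 - <<'E'
from fit import *
o=[]
for n in("top","scene"):
    im=cv2.imread(f"pics/{n}0.png")[:,:,::-1].copy()
    for fz in (True,):
        p,f,ov=fit(n,im,[.59,-.026,np.radians(11.2),.13],fixz=fz)
        print(n,p.round(4),np.degrees(p[2]),f)
    o.append(cv2.resize(ov,(390,500)))
cv2.imwrite("pics/ov1.png",np.hstack(o))
E
```

```text
top [ 0.59   -0.0277  0.1943  0.1295] 11.132166824774888 1485.2542748218218
scene [ 0.5921 -0.0242  0.2116  0.1291] 12.121357833688583 586.8669621754289
```

View pics/ov1.png

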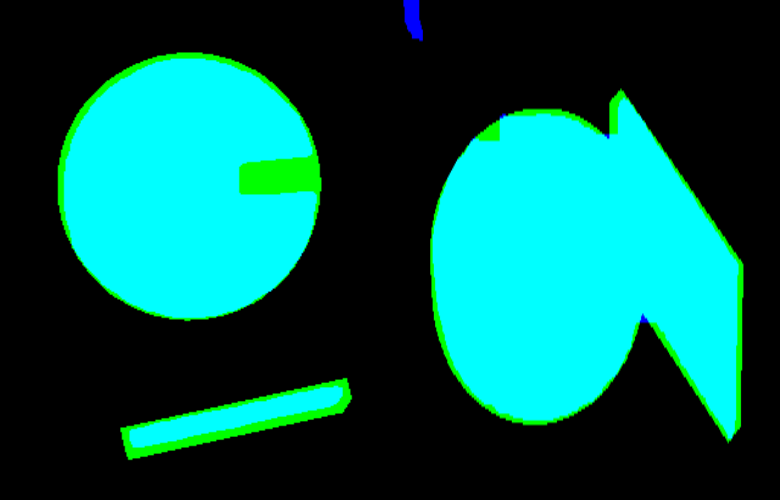

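```bash
cat >> h.py <<'E'
AX=np.array([.591,-.026]);YAW=np.radians(11.3)
def to_tool(target):
    from scipy.spatial.transform import Rotation as Ro
    o=env.get_obs();R=Ro.from_euler("xyz",o["tool_rot"],degrees=True)
    return R.inv().apply(np.array(target)-o["tool_pos"])*1000, o
E
python3 - <<'E'
from h import *
a=np.radians(-50)
P=[AX[0]+.034*np.cos(a),AX[1]+.034*np.sin(a),.16]
v,o=to_tool(P);print(v.round(1),P)
for nm,px,z in(("pot",(316.6,178.1),.07),("glue",(365,184.7),.09),("paint",(203,205),.08)): 
    u=unproj("top",px,z)[0];r=u[:2]-AX;d=np.array([np.cos(YAW),np.sin(YAW)]);print(nm,u.round(3),r@d,r@np.array([-d[1],d[0]]))
E
```

```text
[-381.1   62.5  553.2] [np.float64(0.6128547787293424), np.float64(-0.052045511066045255), 0.16]
pot [ 0.572 -0.182  0.07 ] -0.04896055533679924 -0.14907439442445153
glue [ 0.551 -0.295  0.09 ] -0.09182468648291388 -0.25573776306498003
paint [0.511 0.095 0.08 ] -0.05444966212613652 0.13472561808143818
```

Request:
carry_out(targets=[[[-6,0,9],[0,0,0]],[[-12,0,18],[0,0,0]],[[-20,0,29],[0,0,0]],[[-20,0,29],[0,0,0]],[[-20,0,29],[0,0,0]],[[-20,0,29],[0,0,0]],[[-20,0,29],[0,0,0]],[[-20,0,29],[0,0,0]],[[-20,0,29],[0,0,0]],[[-20,0,29],[0,0,0]],[[-20,0,29],[0,0,0]],[[-20,0,29],[0,0,0]]], jaw=0, squeeze=20)

```text
time_s: 1.9
tool_pos: [0.4519, -0.287, 0.2228]
tool_rot: [-90.0, -0.0, -68.9]
force: [-0.1, -0.8, 0.2]
grip_width: 0.0026
```

Request:
carry_out(targets=[[[-20,0,29],[0,0,0]],[[-20,0,29],[0,0,0]],[[-20,0,29],[0,0,0]],[[-20,0,29],[0,0,0]],[[-20,0,29],[0,0,0]],[[-20,0,29],[0,0,0]],[[-20,0,29],[0,0,0]],[[-15,0,22],[0,0,0]],[[-8,0,11],[0,0,0]],[[0,0,0],[0,-6,0]],[[0,0,0],[0,-7,0]],[[0,0,0],[0,-6,0]]])

```text
time_s: 3.1
tool_pos: [0.6122, -0.0525, 0.2225]
tool_rot: [-90.1, -0.0, -49.7]
force: [-0.2, 0.2, -0.1]
grip_width: 0.0001
```

```bash
python3 - <<'E'
from h import *
a=np.radians(-50)
P=[AX[0]+.034*np.cos(a),AX[1]+.034*np.sin(a),.145]
v,o=to_tool(P);print(v.round(1),{k:np.round(o[k],4).tolist() for k in ("time_s","qpos","tool_pos","tool_rot","force","grip_width")})
E
```

```text
[ 0.  77.5  0.9] {'time_s': 3.1, 'qpos': [29.1126, 16.8791, -32.7293, 87.5637, 9.2714, 78.3092, -54.0609], 'tool_pos': [0.6122, -0.0525, 0.2225], 'tool_rot': [-90.0602, -0.0107, -49.6799], 'force': [-0.1602, 0.1714, -0.0853], 'grip_width': 0.0001}
```

Request:
carry_out(targets=[[[0,15,0],[0,0,0]],[[0,25,0],[0,0,0]],[[0,25,1],[0,0,0]],[[0,13,0],[0,0,0]],[[0,3,0],[0,0,0]],[[0,2,0],[0,0,0]],[[0,1,0],[0,0,0]],[[0,0,0],[0,0,0]]])

```text
time_s: 3.9
tool_pos: [0.6141, -0.0516, 0.1395]
tool_rot: [-89.9, -0.1, -49.9]
force: [0.1, -1.2, 0.8]
grip_width: 0.0004
```

Request:
carry_out(targets=[[[0,1,0],[0,0,0]],[[0,1,0],[0,0,0]],[[0,1,0],[0,0,0]],[[0,0,0],[0,0,0]]])

```text
time_s: 4.3
tool_pos: [0.6134, -0.0515, 0.1354]
tool_rot: [-90.0, 0.0, -49.9]
force: [0.6, -0.4, -0.6]
grip_width: 0.0003
```

Request:
carry_out(targets=[[[0,1,0],[0,0,0]],[[0,1,0],[0,0,0]],[[0,0,0],[0,0,0]]])

```text
time_s: 4.6
tool_pos: [0.6133, -0.0515, 0.1333]
tool_rot: [-90.0, 0.0, -49.9]
force: [-0.0, 0.9, -0.1]
grip_width: 0.0008
```

Request:
carry_out(targets=[[[0,1,0],[0,0,0]],[[0,1,0],[0,0,0]],[[0,0,0],[0,0,0]]])

```text
time_s: 4.9
tool_pos: [0.6134, -0.0516, 0.1313]
tool_rot: [-90.0, 0.0, -49.9]
force: [0.2, 0.2, 0.1]
grip_width: 0.0006
```

Request:
carry_out(targets=[[[0,1,0],[0,0,0]],[[0,1,0],[0,0,0]],[[0,0,0],[0,0,0]]])

```text
time_s: 5.2
tool_pos: [0.6134, -0.0515, 0.1293]
tool_rot: [-90.0, 0.0, -49.9]
force: [-0.3, -0.4, 0.1]
grip_width: 0.0006
```

Request:
carry_out(targets=[[[0,1,0],[0,0,0]],[[0,1,0],[0,0,0]],[[0,0,0],[0,0,0]]])

```text
time_s: 5.5
tool_pos: [0.6136, -0.0516, 0.1275]
tool_rot: [-90.0, -0.0, -49.9]
force: [0.7, -0.2, -0.0]
grip_width: 0.0005
```

Request:
carry_out(targets=[[[0,1,0],[0,0,0]],[[0,1,0],[0,0,0]],[[0,0,0],[0,0,0]]])

```text
time_s: 5.8
tool_pos: [0.6141, -0.0518, 0.1264]
tool_rot: [-90.0, -0.1, -49.9]
force: [-0.9, -1.0, 4.7]
grip_width: 0.0004
```

Request:
carry_out(targets=[[[0,1,0],[0,0,0]],[[0,0,0],[0,0,0]]])

```text
time_s: 6.0
tool_pos: [0.6143, -0.0519, 0.1258]
tool_rot: [-89.9, -0.1, -49.9]
force: [-0.3, -0.3, 7.6]
grip_width: 0.0005
```

Request:
carry_out(targets=[[[0,1,0],[0,0,0]],[[0,0,0],[0,0,0]],[[-0.02,0,1.19],[0,-2,0]],[[-0.06,0,2.08],[0,-3.5,0]],[[-0.06,0,2.08],[0,-3.5,0]],[[-0.06,0,2.08],[0,-3.5,0]],[[-0.06,0,2.08],[0,-3.5,0]]])

```text
time_s: 6.7
tool_pos: [0.6207, -0.0444, 0.1252]
tool_rot: [-90.0, -0.1, -33.8]
force: [-1.2, 0.1, 7.4]
grip_width: 0.0006
```

```bash
python3 - <<'E'
from h import *
v,o=to_tool([*AX,.13]);print(v.round(1),o["force"],o["time_s"])
im=env.read_camera("scene");im2=env.read_camera("top")
print(env.get_obs()["force"])
a=cv2.resize(im[150:270,150:290],None,fx=2.8,fy=2.8);b=cv2.resize(im2[120:240,190:330],None,fx=2.8,fy=2.8)
cv2.imwrite("pics/r1.png",np.hstack([a,b])[:,:,::-1])
E
```

```text
[-34.9  -4.9  -1.2] [-1.21753554  0.12286235  7.35185594] 6.7
[-0.59445595  0.30069706  7.3087048 ]
```

View pics/r1.png

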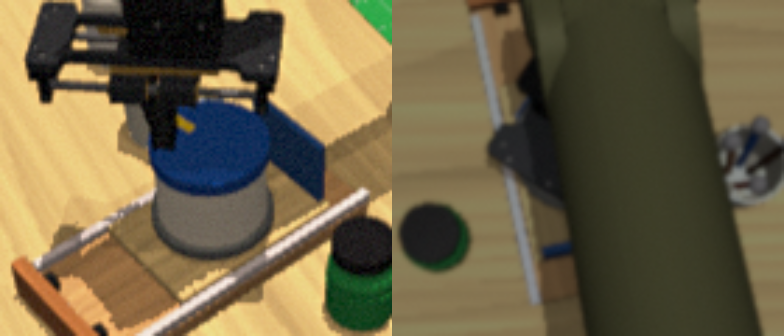

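Request:
carry_out(targets=[[[0,0.8,0],[0,0,0]],[[0,0,0],[0,0,0]],[[-0.06,0,2.08],[0,-3.5,0]],[[-0.06,0,2.08],[0,-3.5,0]],[[-0.06,0,2.08],[0,-3.5,0]],[[-0.06,0,2.08],[0,-3.5,0]]])

```text
time_s: 7.4
tool_pos: [0.6244, -0.0368, 0.1247]
tool_rot: [-90.0, -0.1, -19.8]
force: [-2.7, -0.4, 10.2]
grip_width: 0.0002
```

```bash
python3 - <<'E'
from h import *
v,o=to_tool([*AX,.13]);print(v.round(1),o["force"],o["time_s"])
im=env.read_camera("scene")
a=cv2.resize(im[150:270,150:290],None,fx=4,fy=4,interpolation=cv2.INTER_CUBIC)
cv2.imwrite("pics/r2.png",a[:,:,::-1])
E
```

```text
[-35.1  -5.4  -1.1] [-2.65000209 -0.40421755 10.16376213] 7.4
```

View pics/r2.png

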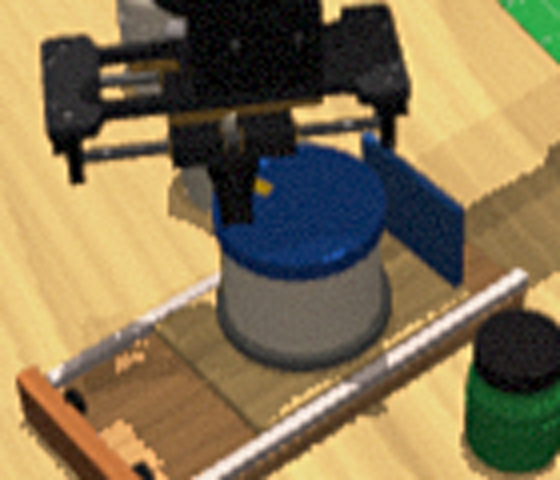

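Request:
carry_out(targets=[[[-0.06,0,2.08],[0,-3.5,0]],[[-0.06,0,2.08],[0,-3.5,0]],[[-0.06,0,2.08],[0,-3.5,0]],[[-0.06,0,2.08],[0,-3.5,0]],[[-0.06,0,2.08],[0,-3.5,0]],[[-0.06,0,2.08],[0,-3.5,0]],[[-0.06,0,2.08],[0,-3.5,0]],[[-0.06,0,2.08],[0,-3.5,0]]])

```text
time_s: 8.25
tool_pos: [0.6257, -0.0207, 0.1245]
tool_rot: [-90.1, -0.1, 8.2]
force: [-2.3, -1.2, 10.5]
grip_width: 0.0003
```

```bash
python3 - <<'E'
from h import *
v,o=to_tool([*AX,.13]);print(v.round(1),o["force"],o["time_s"],o["qpos"])
im=env.read_camera("scene")
a=cv2.resize(im[150:270,150:290],None,fx=4,fy=4,interpolation=cv2.INTER_CUBIC)
cv2.imwrite("pics/r3.png",a[:,:,::-1])
E
```

```text
[-35.1  -5.5  -0.3] [-2.25062385 -1.22551517 10.48691076] 8.25 [ 32.71519725  24.60347686 -42.22681516  92.53589465  17.43873709
  69.57604114  -4.85092587]
```

View pics/r3.png

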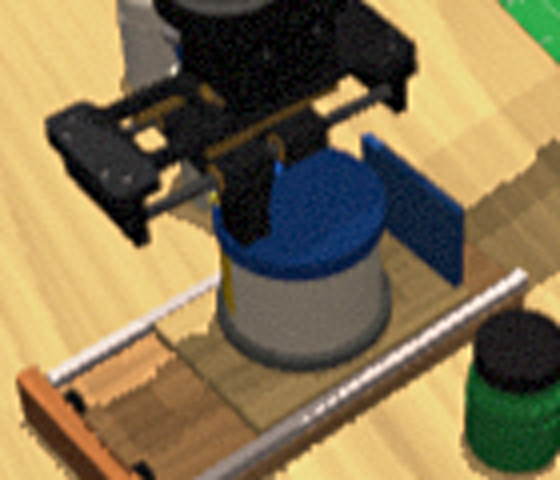

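Request:
carry_out(targets=[[[-0.06,0,2.08],[0,-3.5,0]],[[-0.06,0,2.08],[0,-3.5,0]],[[-0.06,0,2.08],[0,-3.5,0]],[[-0.06,0,2.08],[0,-3.5,0]],[[-0.06,0,2.08],[0,-3.5,0]],[[-0.06,0,2.08],[0,-3.5,0]],[[-0.06,0,2.08],[0,-3.5,0]],[[-0.06,0,2.08],[0,-3.5,0]],[[-0.06,0,2.08],[0,-3.5,0]],[[-0.06,0,2.08],[0,-3.5,0]],[[0,0,0],[0,0,0]]])

```text
time_s: 9.4
tool_pos: [0.6173, -0.0026, 0.1246]
tool_rot: [-90.1, -0.0, 43.1]
force: [-2.6, -1.3, 9.9]
grip_width: 0.0005
```

```bash
python3 - <<'E'
from h import *
v,o=to_tool([*AX,.13]);print(v.round(1),o["force"],o["time_s"],o["qpos"])
im=env.read_camera("scene")
a=cv2.resize(im[150:270,150:290],None,fx=4,fy=4,interpolation=cv2.INTER_CUBIC)
cv2.imwrite("pics/r4.png",a[:,:,::-1])
E
```

```text
[-35.2  -5.5   0.9] [-2.55068388 -1.32855246  9.91480188] 9.4 [ 36.53840585  25.64009384 -49.287116    93.71809327  20.52946686
  70.03168273  26.08582336]
```

View pics/r4.png

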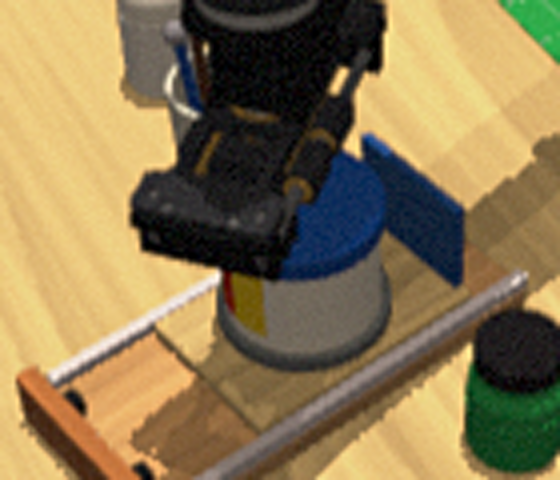

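Request:
carry_out(targets=[[[0,-5,0],[0,0,0]],[[0,-20,0],[0,0,0]],[[0,-25,0],[0,0,0]],[[-10,-5,6],[0,0,0]],[[-22,0,14],[0,0,0]],[[-22,0,14],[0,0,0]],[[-22,0,14],[0,0,0]],[[-22,0,14],[0,0,0]],[[-22,0,14],[0,0,0]],[[-10,0,6],[0,0,0]]])

```text
time_s: 10.45
tool_pos: [0.4622, -0.0319, 0.1762]
tool_rot: [-89.9, 0.2, 43.0]
force: [0.3, 0.1, -0.3]
grip_width: 0.0007
```

```bash
python3 - <<'E'
from h import *
v,o=to_tool([*AX,.13]);print(o["tool_pos"],o["time_s"])
im=env.read_camera("scene");im2=env.read_camera("top")
cv2.imwrite("pics/s5.png",im[:,:,::-1]);cv2.imwrite("pics/t5.png",im2[:,:,::-1])
a=cv2.resize(im[150:270,170:270],None,fx=4,fy=4,interpolation=cv2.INTER_CUBIC);b=cv2.resize(im2[120:240,210:310],None,fx=4,fy=4)
cv2.imwrite("pics/r5.png",np.hstack([a,b])[:,:,::-1])
E
```

```text
[ 0.46221064 -0.03193066  0.17618116] 10.45
```

View pics/r5.png

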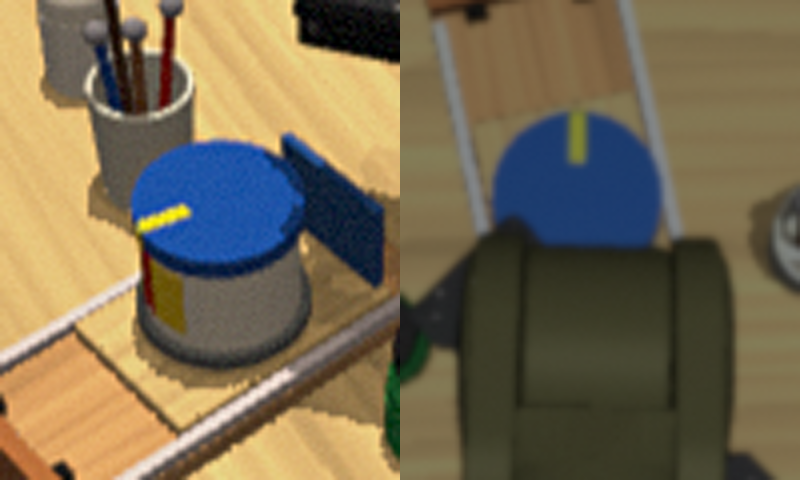

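```bash
cat > ang.py <<'E'
from h import *
from scipy.optimize import minimize,least_squares
def lab(n,im,roi,c0,zl=.1275,yaw=11.3,robust=True):
    # lid circle: sample edge of (blue|yellow) mask, unproject at zl, robust circle r=.05 ; mark: centroid & inner/outer ends
    h=cv2.cvtColor(cv2.resize(im,None,fx=4,fy=4,interpolation=cv2.INTER_CUBIC),cv2.COLOR_RGB2HSV)
    y=cv2.inRange(h,(20,130,90),(38,255,255)); b=cv2.inRange(h,(98,110,25),(128,255,255))
    def up(m): 
        q=np.argwhere(m>0)[:,::-1]; q=(q+.5)/4-.5; return unproj(n,q,zl)[:,:2]
    Y=up(y);Y=Y[np.hypot(*(Y-c0).T)<.056]
    cs,_=cv2.findContours(b|y,cv2.RETR_EXTERNAL,cv2.CHAIN_APPROX_NONE)
    k=max(cs,key=lambda k:-cv2.pointPolygonTest(k,tuple(map(float,(proj(n,[*c0,zl])[0]+.5)*4)),True)*-1)
    E=unproj(n,(k[:,0]+.5)/4-.5,zl)[:,:2];E=E[abs(np.hypot(*(E-c0).T)-.05)<.006]
    r=least_squares(lambda p:np.hypot(*(E-p).T)-.05,c0,loss="soft_l1",f_scale=.0007)
    c=r.x;u=Y.mean(0)-c
    w,V=np.linalg.eigh(np.cov((Y-Y.mean(0)).T));v=V[:,1];v=v*np.sign(v@u)
    print(n,"centre",c.round(4),"by centroid",np.degrees(np.arctan2(u[1],u[0]))-yaw,"by line",np.degrees(np.arctan2(v[1],v[0]))-yaw,"rmed",np.hypot(*u).round(4),"len",(w**.5*12**.5).round(4))
    return c
E
python3 - <<'E'
from ang import *
for n in("top","scene"):
  for k,s in((0,"0"),(1,"5")):
    im=cv2.imread(f"pics/{n if k==0 else n[0]}{s}.png")[:,:,::-1].copy()
    lab(n,im,None,np.array([.591,-.026]))
E
```

```text
top centre [ 0.5889 -0.0282] by centroid -95.63756530355589 by line -98.67054207956156 rmed 0.0347 len [0.0055 0.0262]
top centre [ 0.5878 -0.0279] by centroid -13.529425114782049 by line -12.369935293259529 rmed 0.038 len [0.0062 0.0265]
scene centre [ 0.5919 -0.0235] by centroid -102.67084156489679 by line -84.08183095926756 rmed 0.038 len [0.0263 0.0316]
scene centre [ 0.5918 -0.0237] by centroid -20.728441717962024 by line 14.090320271569087 rmed 0.0326 len [0.0204 0.075 ]
```

```bash
python3 - <<'E'
from h import *
# yaw from guide strips: whitish mask in unprojected coords, rows along station
n="top"
im=cv2.resize(cv2.imread("pics/top0.png"),None,fx=4,fy=4,interpolation=cv2.INTER_CUBIC)
h=cv2.cvtColor(im,cv2.COLOR_BGR2HSV)
m=((h[...,1]<60)&(h[...,2]>90))
q=np.argwhere(m)[:,::-1];P=unproj(n,(q+.5)/4-.5,.027)[:,:2]
for y0 in(.2,-.2):
    for it in range(1):
        pass
yaw=np.radians(11.2)
for sgn in(1,-1):
    y=yaw
    for it in range(6):
        d=np.array([np.cos(y),np.sin(y)]);e=np.array([-d[1],d[0]])
        r=P-np.array([.589,-.028]);a=r@d;b=r@e
        if it==0: off=sgn*.061
        s=(abs(b-off)<(.008 if it<2 else .005))&(a>-.12)&(a<.14)
        k=np.polyfit(a[s],b[s],1); y+=np.arctan(k[0]); off=k[1]
    print(sgn,np.degrees(y),off,s.sum(),a[s].min(),a[s].max())
# scene: same
im=cv2.resize(cv2.imread("pics/scene0.png"),None,fx=4,fy=4,interpolation=cv2.INTER_CUBIC)
h=cv2.cvtColor(im,cv2.COLOR_BGR2HSV)
m=((h[...,1]<45)&(h[...,2]>140))
q=np.argwhere(m)[:,::-1];P=unproj("scene",(q+.5)/4-.5,.027)[:,:2]
y=yaw
for it in range(6):
        d=np.array([np.cos(y),np.sin(y)]);e=np.array([-d[1],d[0]])
        r=P-np.array([.591,-.025]);a=r@d;b=r@e
        if it==0: off=.061
        s=(abs(b-off)<(.008 if it<2 else .006))&(a>-.13)&(a<.14)
        k=np.polyfit(a[s],b[s],1); y+=np.arctan(k[0]); off=k[1]
print("scene",np.degrees(y),off,s.sum(),a[s].min(),a[s].max())
E
```

```text
1 11.028610585834151 0.059445691016629554 6374 -0.11995495953357682 0.13999332775909165
-1 11.00589505751764 -0.06089385450608817 6155 -0.11995777173702044 0.13999966135833078
scene 11.094783422142582 0.05942792110074083 4839 -0.12519761318269138 0.13983184024207723
```

Request:
carry_out(targets=[[[0,0,0],[0,7,0]],[[0,0,0],[0,8,0]],[[0,0,0],[0,8,0]],[[0,0,0],[0,8,0]],[[0,0,0],[0,7,0]],[[0,0,0],[0,0,0]]])

```text
time_s: 11.15
tool_pos: [0.4657, -0.0307, 0.1772]
tool_rot: [-89.9, 0.0, 5.1]
force: [-0.3, -0.3, 0.1]
grip_width: 0.0006
```

```bash
sed -i 's/^AX=.*/AX=np.array([.590,-.027]);YAW=np.radians(11.05)/' h.py; python3 - <<'E'
from h import *
a=np.radians(185)
v,o=to_tool([AX[0]+.034*np.cos(a),AX[1]+.034*np.sin(a),.130]);print(v.round(1),o["tool_pos"],o["tool_rot"],o["force"])
E
```

```text
[90.2 47.1 -7.3] [ 0.46570279 -0.03074082  0.17717445] [-8.99467679e+01  1.80288601e-02  5.07508300e+00] [-0.28106276 -0.27413432  0.12300842]
```

Request:
carry_out(targets=[[[15,0,-1],[0,0,0]],[[30,0,-3],[0,0,0]],[[30,0,-3],[0,0,0]],[[15,0,0],[0,0,0]],[[0,15,0],[0,0,0]],[[0,20,0],[0,0,0]],[[0,10,0],[0,0,0]],[[0,3,0],[0,0,0]],[[0,0,0],[0,0,0]]])

```text
time_s: 12.05
tool_pos: [0.5552, -0.0302, 0.1293]
tool_rot: [-90.0, 0.1, 5.1]
force: [-0.4, -0.2, 0.9]
grip_width: 0.0006
```

Request:
carry_out(targets=[[[0,1,0],[0,0,0]],[[0,1,0],[0,0,0]],[[0,1,0],[0,0,0]],[[0,0,0],[0,0,0]]])

```text
time_s: 12.45
tool_pos: [0.5561, -0.0302, 0.1272]
tool_rot: [-90.0, -0.0, 5.1]
force: [0.0, 0.3, 2.0]
grip_width: 0.0004
```

Request:
carry_out(targets=[[[0,1,0],[0,0,0]],[[0,1,0],[0,0,0]],[[0,0.6,0],[0,0,0]],[[0,0,0],[0,0,0]]])

```text
time_s: 12.85
tool_pos: [0.5563, -0.0302, 0.1254]
tool_rot: [-90.1, -0.0, 5.1]
force: [-2.3, -1.3, 8.6]
grip_width: 0.0004
```

```bash
python3 - <<'E'
from h import *
im=env.read_camera("scene");cv2.imwrite("pics/s6.png",im[:,:,::-1])
print(env.get_obs()["force"])
cv2.imwrite("pics/r6.png",cv2.resize(im[150:270,150:290],None,fx=4,fy=4,interpolation=cv2.INTER_CUBIC)[:,:,::-1])
E
```

```text
[-2.01251528 -0.30778648  8.97953419]
```

View pics/r6.png

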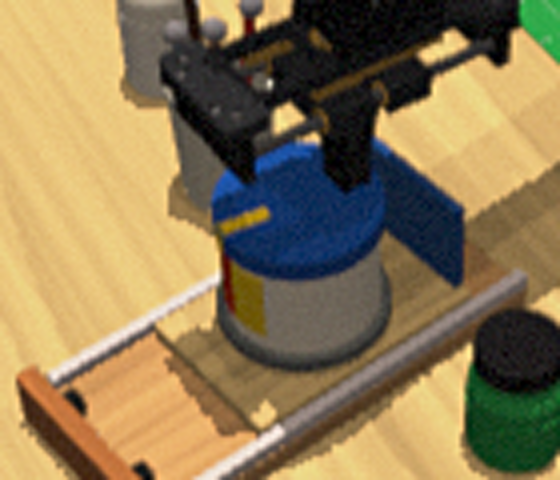

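Request:
carry_out(targets=[[[0,0.4,0],[0,0,0]],[[0.03,0,-1.19],[0,-2,0]],[[0.05,0,-1.78],[0,-3,0]],[[0.05,0,-1.78],[0,-3,0]],[[0.05,0,-1.78],[0,-3,0]],[[0.02,0,-0.89],[0,-1.5,0]],[[0,0,0],[0,0,0]]])

```text
time_s: 13.6
tool_pos: [0.5578, -0.0371, 0.1252]
tool_rot: [-90.0, -0.0, 17.6]
force: [-3.7, 0.8, 9.1]
grip_width: 0.0004
```

Request:
carry_out(targets=[[[0,-5,0],[0,0,0]],[[0,-20,0],[0,0,0]],[[0,-20,0],[0,0,0]],[[-15,-5,0],[0,0,0]],[[-30,0,0],[0,0,0]],[[-35,0,0],[0,0,0]],[[-15,0,0],[0,0,0]],[[0,0,0],[0,6,0]],[[0,0,0],[0,0,0]]])

```text
time_s: 14.5
tool_pos: [0.4663, -0.0666, 0.1738]
tool_rot: [-90.1, 0.0, 11.5]
force: [-0.6, 0.6, 0.2]
grip_width: 0.0004
```

```bash
python3 - <<'E'
from ang import *
o=env.get_obs();print(o["tool_pos"],o["tool_rot"],o["time_s"])
im=env.read_camera("scene");im2=env.read_camera("top")
cv2.imwrite("pics/s7.png",im[:,:,::-1]);cv2.imwrite("pics/t7.png",im2[:,:,::-1])
lab("top",im2,None,np.array([.589,-.028]),yaw=11.05)
a=cv2.resize(im[150:270,170:270],None,fx=4,fy=4,interpolation=cv2.INTER_CUBIC);b=cv2.resize(im2[90:210,210:310],None,fx=4,fy=4)
cv2.imwrite("pics/r7.png",np.hstack([a,b])[:,:,::-1])
E
```

```text
[ 0.46633362 -0.06664122  0.17375086] [-9.00912815e+01  8.68128384e-03  1.14835063e+01] 14.5
top centre [ 0.588  -0.0292] by centroid -0.3179087690591622 by line -1.1673537136794998 rmed 0.0373 len [0.0057 0.0267]
```

View pics/r7.png

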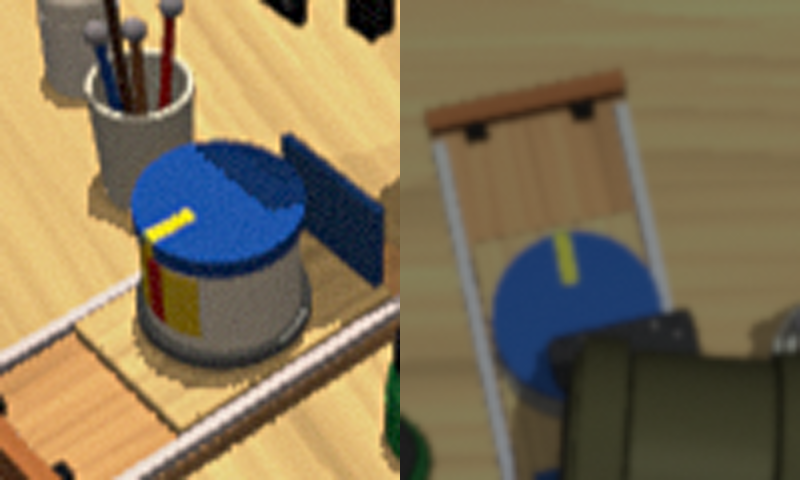

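```bash
python3 - <<'E'
from ang import *
im=cv2.imread("pics/s7.png")[:,:,::-1].copy()
h=cv2.cvtColor(cv2.resize(im,None,fx=4,fy=4,interpolation=cv2.INTER_CUBIC),cv2.COLOR_RGB2HSV)
y=cv2.inRange(h,(22,150,170),(36,255,255)); y[:, :]*=1
k,l,s,c=cv2.connectedComponentsWithStats(y)
for i in range(1,k):
    if s[i,4]>150 and 195<c[i,0]/4<230 and 195<c[i,1]/4<235:
        q=np.argwhere(l==i)[:,::-1];P=unproj("scene",(q+.5)/4-.5,.1275)[:,:2]
        w,V=np.linalg.eigh(np.cov((P-P.mean(0)).T));v=V[:,1];v=v*np.sign(v[0])
        for C in([.5905,-.0255],[.5919,-.0237]):
            u=P.mean(0)-C
            print(s[i],P.mean(0),"line",np.degrees(np.arctan2(v[1],v[0]))-11.05,"cent",np.degrees(np.arctan2(u[1],u[0]))-11.05,w**.5*12**.5)
# target: predicted pushed TCP
v,o=to_tool([*(AX+np.array([np.cos(YAW),np.sin(YAW)])*-.125),.15]);print(v)
E
```

```text
[827 811  46  31 489] [ 0.62418108 -0.02028549] line -0.5753819455774138 cent -2.249332118831889 [0.00747307 0.02928348]
[827 811  46  31 489] [ 0.62418108 -0.02028549] line -0.5753819455774138 cent -5.012029767752867 [0.00747307 0.02928348]
[ 3.42928515 23.78620771 14.58747509]
```

Request:
carry_out(targets=[[[1,5,7],[0,0.4,0]],[[1,15,7.5],[0,0,0]],[[0,25,0],[0,0,0]],[[0,25,0],[0,0,0]],[[0,18,0],[0,0,0]],[[0,7,0],[0,0,0]],[[0,0,0],[0,0,0]]])

```text
time_s: 15.3
tool_pos: [0.4652, -0.0503, 0.0778]
tool_rot: [-89.9, 0.1, 11.3]
force: [0.2, -0.4, 0.5]
grip_width: 0.0002
```

```bash
python3 - <<'E'
from h import *
v,o=to_tool([*(AX+np.array([np.cos(YAW),np.sin(YAW)])*-.105),.078]);print(v,o["tool_pos"],o["tool_rot"],o["qpos"],o["force"])
im=env.read_camera("scene")
cv2.imwrite("pics/r8.png",cv2.resize(im[120:270,150:320],None,fx=4,fy=4,interpolation=cv2.INTER_CUBIC)[:,:,::-1])
E
```

```text
[21.92140782 -0.22307823 -1.08742465] [ 0.46523546 -0.05034493  0.07781276] [-8.98653957e+01  8.69868066e-02  1.12773661e+01] [ 59.12745195   9.6016006  -59.06091916 116.18508436   9.44400936
  59.30220394   6.83151897] [ 0.15273833 -0.37549717  0.49732362]
```

View pics/r8.png

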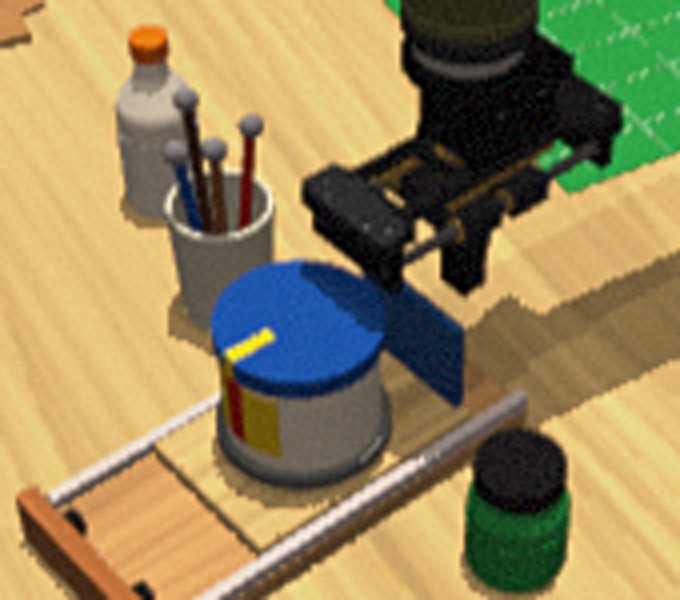

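Request:
carry_out(targets=[[[4,0,0],[0,0,0]],[[4,0,0],[0,0,0]],[[3,0,0],[0,0,0]],[[1.5,0,0],[0,0,0]],[[1.5,0,0],[0,0,0]],[[1.5,0,0],[0,0,0]]])

```text
time_s: 15.95
tool_pos: [0.4811, -0.0485, 0.0788]
tool_rot: [-90.0, 0.0, 11.2]
force: [-0.6, -0.8, 0.2]
grip_width: 0.0004
```

Request:
carry_out(targets=[[[1,0,0],[0,0,0]],[[1,0,0],[0,0,0]],[[1,0,0],[0,0,0]],[[1,0,0],[0,0,0]]])

```text
time_s: 16.35
tool_pos: [0.485, -0.0477, 0.0787]
tool_rot: [-90.0, 0.0, 11.2]
force: [-0.3, -0.3, 0.3]
grip_width: 0.0005
```

Request:
carry_out(targets=[[[1,0,0],[0,0,0]],[[1,0,0],[0,0,0]],[[1,0,0],[0,0,0]],[[1,0,0],[0,0,0]]])

```text
time_s: 16.75
tool_pos: [0.4889, -0.0469, 0.0787]
tool_rot: [-90.0, 0.0, 11.2]
force: [0.5, -0.0, 0.4]
grip_width: 0.0002
```

Request:
carry_out(targets=[[[1,0,0],[0,0,0]],[[1,0,0],[0,0,0]],[[1,0,0],[0,0,0]],[[1,0,0],[0,0,0]]])

```text
time_s: 17.15
tool_pos: [0.492, -0.0463, 0.0786]
tool_rot: [-90.0, 0.1, 11.2]
force: [-4.5, -0.2, 4.0]
grip_width: 0.0008
```

Request:
carry_out(targets=[[[1,0,0],[0,0,0]],[[1,0,0],[0,0,0]],[[1,0,0],[0,0,0]],[[1.5,0,0],[0,0,0]],[[1.5,0,0],[0,0,0]],[[1.5,0,0],[0,0,0]],[[1.5,0,0],[0,0,0]]])

```text
time_s: 17.85
tool_pos: [0.4997, -0.0448, 0.0784]
tool_rot: [-90.0, 0.3, 11.2]
force: [-6.7, -0.5, 5.6]
grip_width: 0.0005
```

Request:
carry_out(targets=[[[2,0,0],[0,0,0]],[[2,0,0],[0,0,0]],[[2,0,0],[0,0,0]],[[2,0,0],[0,0,0]],[[2,0,0],[0,0,0]],[[2,0,0],[0,0,0]],[[2,0,0],[0,0,0]],[[2,0,0],[0,0,0]]])

```text
time_s: 18.65
tool_pos: [0.5154, -0.0418, 0.0784]
tool_rot: [-90.0, 0.3, 11.1]
force: [-6.8, -0.3, 5.0]
grip_width: 0.0006
```

```bash
python3 - <<'E'
from h import *
print(env.get_obs()["force"])
im=env.read_camera("scene")
cv2.imwrite("pics/r9.png",cv2.resize(im[120:270,150:320],None,fx=4,fy=4,interpolation=cv2.INTER_CUBIC)[:,:,::-1])
E
```

```text
[-6.82216782 -0.33748256  4.95671187]
```

View pics/r9.png

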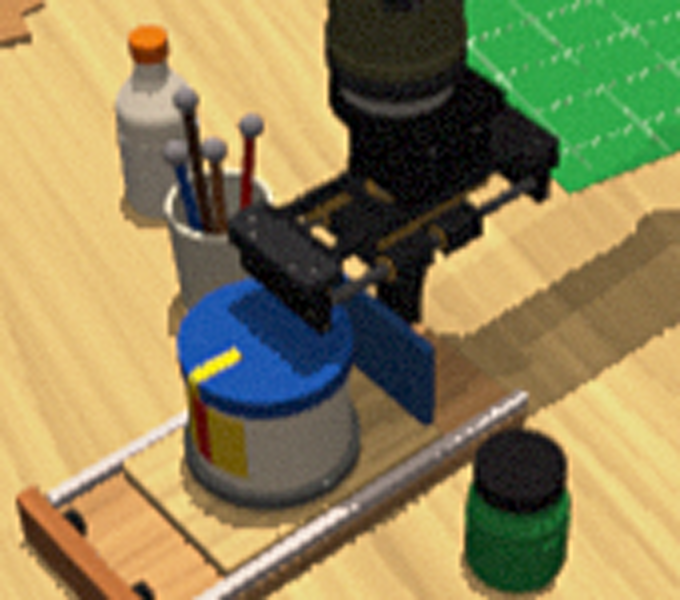

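Request:
carry_out(targets=[[[2,0,0],[0,0,0]],[[2,0,0],[0,0,0]],[[2,0,0],[0,0,0]],[[2,0,0],[0,0,0]],[[2,0,0],[0,0,0]],[[2,0,0],[0,0,0]],[[2,0,0],[0,0,0]],[[2,0,0],[0,0,0]],[[2,0,0],[0,0,0]],[[2,0,0],[0,0,0]],[[2,0,0],[0,0,0]],[[2,0,0],[0,0,0]]])

```text
time_s: 19.9
tool_pos: [0.5389, -0.0372, 0.0783]
tool_rot: [-90.0, 0.3, 11.1]
force: [-6.1, -1.4, 4.2]
grip_width: 0.0007
```

```bash
python3 - <<'E'
from h import *
print(env.get_obs()["force"])
im=env.read_camera("scene");cv2.imwrite("pics/s10.png",im[:,:,::-1])
cv2.imwrite("pics/r10.png",cv2.resize(im[160:280,130:290],None,fx=5,fy=5,interpolation=cv2.INTER_CUBIC)[:,:,::-1])
E
```

```text
[-6.10929691 -1.44768618  4.24348733]
```

View pics/r10.png

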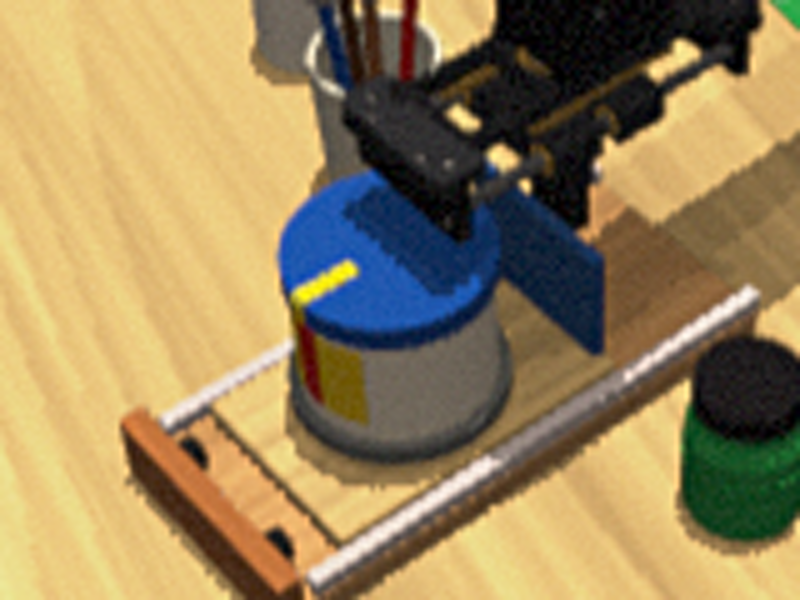

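Request:
carry_out(targets=[[[1,0,0],[0,0,0]],[[1,0,0],[0,0,0]],[[1,0,0],[0,0,0]],[[1,0,0],[0,0,0]],[[1,0,0],[0,0,0]],[[1,0,0],[0,0,0]],[[1,0,0],[0,0,0]],[[1,0,0],[0,0,0]]])

```text
time_s: 20.75
tool_pos: [0.5468, -0.0356, 0.0783]
tool_rot: [-90.0, 0.3, 11.2]
force: [-7.4, -1.6, 4.1]
grip_width: 0.0003
```

Request:
carry_out(targets=[[[0.5,0,0],[0,0,0]],[[0.5,0,0],[0,0,0]],[[0.5,0,0],[0,0,0]],[[0.5,0,0],[0,0,0]]])

```text
time_s: 21.15
tool_pos: [0.5487, -0.0352, 0.0783]
tool_rot: [-90.0, 0.3, 11.1]
force: [-5.7, -0.9, 4.1]
grip_width: 0.0003
```

Request:
carry_out(targets=[[[0.5,0,0],[0,0,0]],[[0.5,0,0],[0,0,0]],[[0.5,0,0],[0,0,0]]])

```text
time_s: 21.45
tool_pos: [0.5502, -0.035, 0.0783]
tool_rot: [-90.0, 0.3, 11.1]
force: [-5.4, -1.5, 3.6]
grip_width: 0.0005
```

Request:
carry_out(targets=[[[0.5,0,0],[0,0,0]],[[0.5,0,0],[0,0,0]],[[0.5,0,0],[0,0,0]]])

```text
time_s: 21.75
tool_pos: [0.5517, -0.0347, 0.0783]
tool_rot: [-90.0, 0.3, 11.1]
force: [-6.6, -0.7, 4.4]
grip_width: 0.0004
```

Request:
carry_out(targets=[[[0.5,0,0],[0,0,0]],[[0.5,0,0],[0,0,0]]])

```text
time_s: 21.95
tool_pos: [0.5527, -0.0345, 0.0783]
tool_rot: [-90.0, 0.3, 11.1]
force: [-5.4, -0.9, 4.3]
grip_width: 0.0003
```

Request:
carry_out(targets=[[[0.5,0,0],[0,0,0]],[[0.5,0,0],[0,0,0]]])

```text
time_s: 22.15
tool_pos: [0.5537, -0.0343, 0.0783]
tool_rot: [-90.0, 0.3, 11.1]
force: [-6.3, -1.4, 4.6]
grip_width: 0.0003
```

Request:
carry_out(targets=[[[0.5,0,0],[0,0,0]],[[0.5,0,0],[0,0,0]]])

```text
time_s: 22.35
tool_pos: [0.5547, -0.0341, 0.0783]
tool_rot: [-90.0, 0.3, 11.1]
force: [-5.4, -0.3, 4.1]
grip_width: 0.0002
```

```bash
python3 - <<'E'
from h import *
print(env.get_obs()["force"])
im=env.read_camera("scene");cv2.imwrite("pics/s11.png",im[:,:,::-1])
cv2.imwrite("pics/r11.png",cv2.resize(im[180:290,130:270],None,fx=5,fy=5,interpolation=cv2.INTER_CUBIC)[:,:,::-1])
E
```

```text
[-5.39212116 -0.31887675  4.14623864]
```

View pics/r11.png

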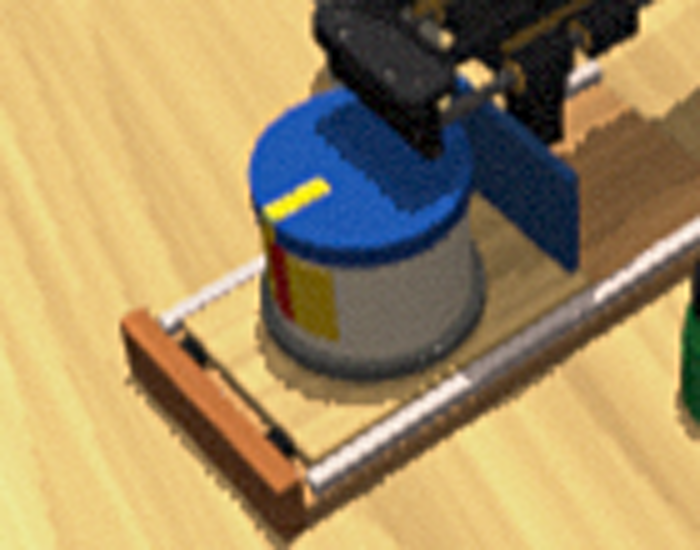

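Request:
carry_out(targets=[[[0.5,0,0],[0,0,0]],[[0.3,0,0],[0,0,0]]])

```text
time_s: 22.6
tool_pos: [0.5552, -0.034, 0.0783]
tool_rot: [-90.0, 0.3, 11.1]
force: [-6.6, -1.2, 5.9]
grip_width: 0.0004
```

Request:
carry_out(targets=[[[0.4,0,0],[0,0,0]],[[0.3,0,0],[0,0,0]]])

```text
time_s: 22.8
tool_pos: [0.5552, -0.034, 0.0783]
tool_rot: [-90.0, 0.4, 11.1]
force: [-9.8, -1.0, 7.4]
grip_width: 0.0006
```

Request:
carry_out(targets=[[[0.4,0,0],[0,0,0]],[[0.3,0,0],[0,0,0]]])

```text
time_s: 23.0
tool_pos: [0.5552, -0.034, 0.0783]
tool_rot: [-90.0, 0.5, 11.1]
force: [-11.9, -2.8, 9.2]
grip_width: 0.0006
```

Request:
carry_out(targets=[[[-1.5,0,0],[0,0,0]],[[-2,0,0],[0,0,0]],[[-5,0,0],[0,0,0]],[[-15,0,0],[0,0,0]],[[-15,-10,0],[0,0,0]],[[-20,-25,0],[0,0,0]],[[-20,-40,0],[0,0,0]],[[0,-40,0],[0,0,0]],[[0,-30,-20],[0,0,0]],[[0,0,-40],[0,0,0]],[[0,0,-40],[0,0,0]],[[0,0,-40],[0,0,0]]])

```text
time_s: 24.2
tool_pos: [0.5095, -0.1874, 0.2244]
tool_rot: [-90.1, -0.1, 11.2]
force: [-0.6, -0.1, 0.1]
grip_width: 0.0004
```

```bash
python3 - <<'E'
from ang import *
o=env.get_obs();print(o["tool_pos"],o["time_s"],o["force"])
im=env.read_camera("scene");im2=env.read_camera("top")
cv2.imwrite("pics/s12.png",im[:,:,::-1]);cv2.imwrite("pics/t12.png",im2[:,:,::-1])
d=np.array([np.cos(YAW),np.sin(YAW)])
c=lab("top",im2,None,np.array([.589,-.028])+.062*d,yaw=11.05)
print("moved",(c-np.array([.5885,-.0285]))@d)
h=cv2.cvtColor(cv2.resize(im,None,fx=4,fy=4,interpolation=cv2.INTER_CUBIC),cv2.COLOR_RGB2HSV)
y=cv2.inRange(h,(22,150,170),(36,255,255))
k,l,s,cc=cv2.connectedComponentsWithStats(y)
for i in range(1,k):
    if s[i,4]>150 and abs(cc[i]/4-[190,217]).max()<15:
        P=unproj("scene",(np.argwhere(l==i)[:,::-1]+.5)/4-.5,.1275)[:,:2]
        w,V=np.linalg.eigh(np.cov((P-P.mean(0)).T));v=V[:,1]*np.sign(V[0,1])
        print("scene line",s[i],np.degrees(np.arctan2(v[1],v[0]))-11.05)
a=cv2.resize(im[170:290,130:230],None,fx=4,fy=4,interpolation=cv2.INTER_CUBIC);b=cv2.resize(im2[80:200,210:310],None,fx=4,fy=4)
cv2.imwrite("pics/r12.png",np.hstack([a,b])[:,:,::-1])
E
```

```text
[ 0.50945843 -0.18737888  0.22438078] 24.2 [-0.58988543 -0.14034471  0.14885668]
top centre [ 0.6516 -0.016 ] by centroid -1.8219224695419207 by line -1.2911468683335254 rmed 0.0374 len [0.0058 0.0283]
moved 0.06430981010760498
scene line [731 865  49  32 549] -0.7514639429313625
```

View pics/r12.png

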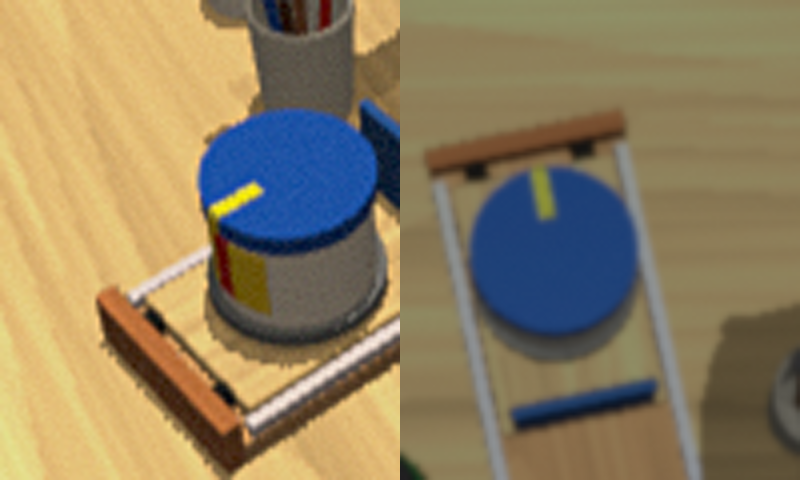

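```bash
python3 -c "
from cell import env
print(env.sign_off())"
```

```text
the job is handed in; nothing more can be done
None
```

I turned the tub until the label faced front, pushed the sled home against the bumpers, backed the arm clear and handed the job in at about 24 s of the 72 s allowed.

- **Turning:** I found the lid by touch at about 127.5 mm above the table. The tub needed one long stroke of about 93°, with some slip early on, and a second of 12.5°, pressing at about 7–10 N. A check with the arm out of the way put the label within about 1° of front before I pushed.
- **Pushing:** The sled slid at 5–7 N along the slide. It then stopped dead: the position held still while the horizontal force rose to 12 N (about 15 N in all). I took that as home and backed off.
- **Last checks:** From the top camera the lid's yellow line read −1.3° to −1.8°, and from the scene camera −0.75°. The top camera put the sled's travel at 64 mm, against about 62 mm expected from the start position. The pictures show the sled against both bumpers and the wrist force was near zero.
- **Disagreements:** The two cameras' positions for the tub's axis differed by 2–4 mm, so I judged the final angle mainly from the line's direction. No check failed.
- **Other objects:** The arm was never brought near the glue bottle, paint jar or brush pot, other than passing above some of them. I did not measure their positions again at the end.

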